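Change over the pull-to-unlock air valve on the soil-lab bench

ROBOT

A 6-joint arm with a two-finger parallel gripper is mounted at the origin on the work surface. World frame = base frame: x ahead of the robot, y to its left, z up, the work surface at z = 0. Lengths are in m, angles in rad, forces in N, time in s.
With the tool pointing down it reaches from about 0.4 to 0.825 m from the base axis. Payload 7 kg.
Tool frame: the origin (TCP) lies on the centre line of the jaws, within the pads' length; the fingertips stand 8 mm ahead of it and the grasp point (between the pads) lies 11 mm behind it (ctrl.nose_length is the distance from the TCP to the fingertips, in m); z points along the fingers, y is the line along which they close (so a half turn about z gives the same grasp; the last joint's range is limited). The gripper opens to 88 mm and grips with 3 to 60 N. Pads are 19 mm wide; open, the fingers measure 130 mm over their backs; the gripper's body (78 mm by 193 mm) begins 47 mm behind the grasp point.
Start: joints at [-0.898, 0.359, 0.012, 0, -1.224, -0.288], TCP at [0.253, -0.626, 0.235] pointing down, gripper open.
Joint ranges: [-3.07, 3.07], [-1.43, 2.12], [-1.02, 1.25], [-3.03, 1.67], [-3.05, -0], [-3.03, 3.03]. Speed limits (rad/s): [2.39, 2.39, 3.01, 3.14, 3.14, 3.14].

INTERFACE

Orientations are given as [roll, pitch, yaw] about the fixed x, y, z axes, in that order (R = Rz(yaw) Ry(pitch) Rx(roll)).
In Python, from rig import ctrl, optics, job gives the robot as it stands.
- The arm moves only by the tool move_arm, never from a script. Its argument "targets" is one flat list of numbers, 7 for each row, row after row: the closure, from -1 (fully open) to 1 (shut), so that 0 is half open, then the shift along the world's x, y, z in cm, then the turn, a rotation vector about the world's x, y, z in rad. In form: [hand, tx, ty, tz, ax, ay, az, hand, tx, ty, tz, ax, ay, az, ...]. A call has 1 to 8 rows; each row is the pose to reach, as a shift and turn from the pose commanded when the call began; what a row does not reach only later rows make up. A row lasts 1/12 s, in which the tool goes at most 41.7 mm and 7.16 degrees, less where a joint would pass 70% of its speed; a pose out of reach is approached as far as the arm can. A call with a gripper value outside its range is refused whole. The fingers move at their own pace and stop on an object; "squeeze" is the grip in N (left out, the last holds). Time passes only in rows, so rows that repeat a pose let the fingers close. It gives the time, the measured TCP pose, the force, the opening and the grip force at its end, in the units of the state.
- ctrl.get_obs(): the state, without advancing time (a new reading comes with each control period).
- optics.capture(name): name is "side" or "top" or "wrist"; returns the picture (420x560x3 uint8, red, green, blue); there is no depth.
- optics.get_calibration(name): a dict with "intrinsics" (3x3 intrinsics, pixels), "pose" (4x4, takes a point from camera to world coordinates); the wrist camera has in their place "mount" (4x4, takes a point from camera to tool coordinates, whose origin is the TCP and whose axes are the flange's). Camera axes: x right, y up, looking along -z (the intrinsics and any distortion apply to the point x, -y, -z); pixel columns grow to the right and rows downward; lengths in m; the calibration is good to about 2 mm. The wrist camera is an equidistant fisheye: a pixel r from the principal point sees the ray r / f radians off the axis. A picture is of the moment at which its call begins: read the wrist's pose just before it. get_calibration takes no time and is no camera call.
- job.close_job(): hands the job in; it is judged then, once.
The state is a dict: "time": time; "joints": joint angles; "qvel": joint speeds; "joint_torque": joint torques, N m; "ee_pos": TCP position; "tcp_rot": TCP orientation; "wrist_force": force on the tool from outside, world axes, zero at the start; "wrist_torque": the same for the moment, N m; "opening": finger opening in m; "grasp_force": force on a finger pad.
Only numpy, scipy, OpenCV 4.12 (cv2) and the standard library are available. Lean on these libraries where they do the work, as an engineer would, in place of code of your own. Each camera call takes 0.05 s, during which the arm holds its last target. There are 200 camera calls.

TASK

Change the bench air over to the long outlet: on the valve with the bar-shaped handle, pull the handle straight up to unlock it, turn it clockwise until its pointer stands over the long outlet pipe, then push it fully back down so that it locks there, and let go. Leave the round knob of the pressure regulator next to it as it is set.

Things in the scene. Friction and masses are not known exactly. Their poses are not given: they have to be found in the camera images.
- valve_handle (a point): Black bar handle of the valve: 76 mm long, 16 wide, 36 tall, with a nose and white line at its pointer end (nose tip 46 mm from the axis). Point: on the vertical turning axis, 14 mm below the bar's top, 22 above its foot, which is a turning 76 mm round skirt; 80 mm above the bench when down. Moves with the handle: x along the bar to the pointer, y across, z up. Below it a fixed drum, 90 mm wide, 50 high.
- valve_lift (a joint): How far the handle is pulled up, m: 0 fully down and locked, 0.014 fully up (hard stop). It stays where it is left; moving it takes 3 to 6 N, up or down. It turns freely only above about 0.008.
- valve_turn (a joint): Turn of the handle, rad, growing clockwise seen from above: 0 over the short outlet (66 mm from the axis; the start), 1.047 (60 degrees) over the long outlet (127 mm); hard stops at -0.05 and 1.10. Down, it is held in a pocket at 0 or at 1.047 with a few degrees of play; in between it does not go down. Turning takes 0.04 N m.
- regulator_mark (a point): Small white dot on top of the regulator's round black fluted knob, 20 mm from the knob's vertical axis; moves as the knob turns. Knob 58 mm wide, 40 tall, top 85 mm above the bench, a small flat dial gauge beside it; at least 220 mm from the valve, axis to axis. Not part of the job; it turns easily if brushed.

How it is judged:
On the way, in this order (a step that is already met when the one before it is completed fails the run):
1. the handle is pulled up and unlocked (8 mm or more), still over the short outlet (value of joint valve_lift above 0.008 m and value of joint valve_turn below 0.35 rad), for 0.1 s.
2. while up, the handle is turned over the long outlet (within 12 degrees) (value of joint valve_turn above 0.84 rad and value of joint valve_lift above 0.004 m), for 0.05 s.
At the end, for the whole second after the job is handed in: The handle is fully down (lift under 3 mm) and its pointer stands over the long outlet, 60 degrees clockwise of its start, within 10 degrees (value of joint valve_lift below 0.003 m and value of joint valve_turn between 0.87 and 1.22 rad); the robot touches nothing.
It fails at once if the regulator's round knob is turned by more than about 20 degrees (distance of regulator_mark from where it was at the start of the episode above 0.007 m).
It also fails if it takes over 38 s, if anything falls off the work surface, if the arm or the gripper's body presses on something with over 40 N, if the wrist force passes 120 N, or if a joint passes its speed limit or range.

## Working session

There is one attempt and no reset: what is moved stays moved. The work goes in short steps, Python scripts to look and compute and a tool call to move; the robot and the scene stay as the last step left them, time stands still between calls to the robot, and variables do not carry over. Pictures are saved under pics/ and viewed, at most 10 in all, crops included, and the job is handed in when it is done.

Besides the shell and the picture viewer there is one more tool, called after "Emit:" by a JSON object that holds its "api" and its "payload", one argument or row to a line. move_arm: Moves the arm, as the interface text tells. Its arguments: {"type":"object","properties":{"targets":{"type":"array","items":{"type":"number"}},"squeeze":{"type":"number"}},"required":["targets"]}

```bash
mkdir -p pics
python3 - <<'E'
from rig import ctrl, optics
import cv2,numpy as np
o=ctrl.get_obs();print(o['time'],o['ee_pos'],o['tcp_rot'],o['opening'],ctrl.nose_length)
ims=[optics.capture(n) for n in("top","side","wrist")]
for n,i in zip(("top","side","wrist"),ims): cv2.imwrite(f'pics/{n}0.png',i[:,:,::-1])
for n in("top","side","wrist"):
  c=optics.get_calibration(n);print(n,{k:np.round(v,4).tolist() if not isinstance(v,str) else v for k,v in c.items()})
E
```

```text
0.0 [ 0.25314301 -0.62520098  0.23364102] [ 3.13993292e+00 -1.44832526e-04 -2.75693616e+00] 0.08759233278161097 0.008
top {'intrinsics': [[405.1009, 0.0, 280.4975], [0.0, 405.1009, 215.3434], [0.0, 0.0, 1.0]], 'pose': [[0.0196, 0.9929, -0.1177, 0.4667], [-0.9994, 0.0227, 0.025, 0.0049], [0.0274, 0.1171, 0.9927, 0.8428], [0.0, 0.0, 0.0, 1.0]]}
side {'intrinsics': [[488.4939, 0.0, 271.3424], [0.0, 488.4939, 208.01], [0.0, 0.0, 1.0]], 'pose': [[-1.0, -0.0049, -0.0087, 0.5332], [-0.0016, -0.7839, 0.6209, 0.5548], [-0.0098, 0.6208, 0.7839, 0.8336], [0.0, 0.0, 0.0, 1.0]]}
wrist {'intrinsics': [[325.1923, 0.0, 276.3571], [0.0, 325.1923, 206.4649], [0.0, 0.0, 1.0]], 'mount': [[-0.0016, 0.9583, 0.2858, 0.0765], [1.0, 0.0014, 0.001, -0.0008], [0.0006, 0.2858, -0.9583, -0.1495], [0.0, 0.0, 0.0, 1.0]]}
```

View pics/top0.png

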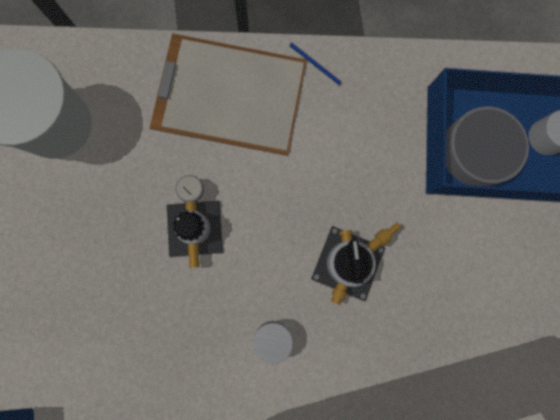

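View pics/side0.png

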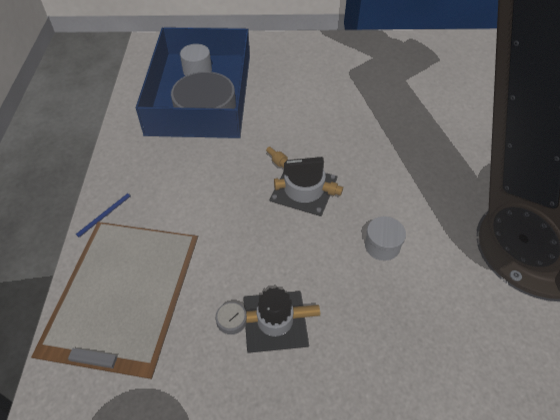

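Run:
```python
import cv2,numpy as np
t=cv2.imread('pics/top0.png')[210:310,300:420];s=cv2.imread('pics/side0.png')[135:220,255:355]
a=cv2.resize(t,None,fx=5,fy=5,interpolation=2);b=cv2.resize(s,None,fx=5,fy=5,interpolation=2)
a=cv2.convertScaleAbs(a,alpha=1.7);b=cv2.convertScaleAbs(b,alpha=1.5)
cv2.imwrite('pics/tc.png',a);cv2.imwrite('pics/sc.png',b)
```

```text
(no output)
```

View pics/tc.png

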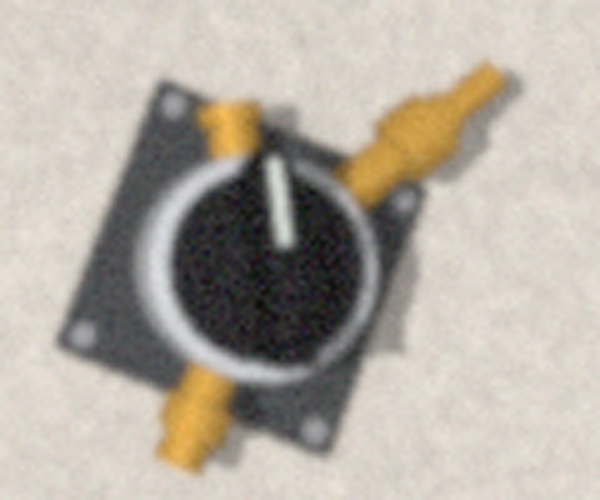

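View pics/sc.png

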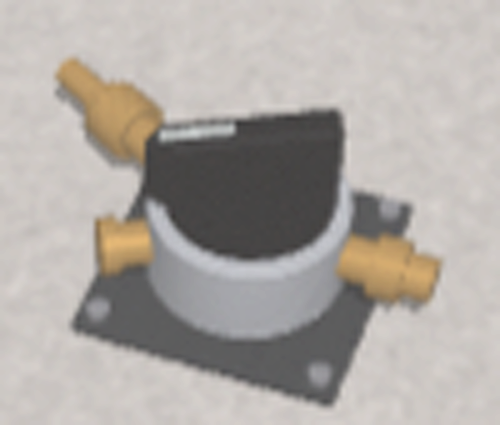

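Top: handle line runs (354,241)→(357.4,259.4), base plate centre ≈(348.6,263.4). Side: line (287,162)→(302.2,160.8), bar tail ≈(323,159), plate centre ≈(303.8,186.6). The short outlet lies up-image, the long one up-right.

```bash
cat > h.py <<'E'
import numpy as np
from rig import optics
C={n:optics.get_calibration(n) for n in("top","side")}
def ray(n,p):
    K=np.array(C[n]["intrinsics"]);T=np.array(C[n]["pose"])
    d=np.linalg.inv(K)@[p[0],p[1],1];d=T[:3,:3]@[d[0],-d[1],-d[2]];return T[:3,3],d/np.linalg.norm(d)
def tri(a,b):
    A=np.zeros((3,3));v=np.zeros(3)
    R=[ray("top",a),ray("side",b)]
    for o,d in R:
        P=np.eye(3)-np.outer(d,d);A+=P;v+=P@o
    x=np.linalg.solve(A,v);return x,[np.linalg.norm((np.eye(3)-np.outer(d,d))@(x-o)) for o,d in R]
def plane(n,p,z):
    o,d=ray(n,p);return o+d*(z-o[2])/d[2]
def proj(n,X):
    K=np.array(C[n]["intrinsics"]);T=np.array(C[n]["pose"]);q=T[:3,:3].T@(np.array(X)-T[:3,3]);q=K@[q[0],-q[1],-q[2]];return q[:2]/q[2]
E
python3 - <<'E'
from h import *
np.set_printoptions(precision=4,suppress=True)
print('line',tri((354,241),(287,162)),tri((357.4,259.4),(302.2,160.8)))
print('plate',tri((348.6,263.4),(303.8,186.6)))
f=lambda x,y:(300+x/5,210+y/5); g=lambda x,y:(255+x/5,135+y/5)
for nm,a,b in(('long tip',(490,75),(70,70)),('inlet',(180,460),(430,278)),('short',(230,110),(105,245))): print(nm,tri(f(*a),g(*b)))
print('tail side z.094',plane('side',g(341,120),.094),'nose',plane('side',g(150,132),.094),'tail edge',plane('side',g(343,113),.094),plane('side',g(340,128),.094))
print('line z.094',plane('top',(354,241),.094),plane('top',(357.4,259.4),.094),plane('side',(287,162),.094),plane('side',(302.2,160.8),.094))
print('reg',tri((190,226),(275,300)))
# skirt circle top view at z .058 and silver ring
print('skirt',plane('top',f(268,265),.058),'drum',plane('top',f(258,265),.05))
E
```

```text
line (array([ 0.5097, -0.1507,  0.0968]), [np.float64(0.000684028934053107), np.float64(0.0006840289340532796)]) (array([ 0.4769, -0.158 ,  0.0924]), [np.float64(0.00014329267986462624), np.float64(0.00014329267986470029)])
plate (array([ 0.4698, -0.1577,  0.0101]), [np.float64(0.0004481296868946998), np.float64(0.0004481296868947563)])
long tip (array([ 0.5481, -0.2537,  0.0328]), [np.float64(0.0003154901746571437), np.float64(0.00031549017465737296)])
inlet (array([ 0.3925, -0.1287,  0.03  ]), [np.float64(0.0004282066394114958), np.float64(0.0004282066394113903)])
short (array([ 0.5321, -0.1485,  0.03  ]), [np.float64(3.9284219373685055e-05), np.float64(3.928421937398503e-05)])
tail side z.094 [ 0.433  -0.1613  0.094 ] nose [ 0.5131 -0.155   0.094 ] tail edge [ 0.4319 -0.1654  0.094 ] [ 0.4337 -0.1567  0.094 ]
line z.094 [ 0.5106 -0.1514  0.094 ] [ 0.4767 -0.1576  0.094 ] [ 0.5089 -0.1533  0.094 ] [ 0.4771 -0.1565  0.094 ]
reg (array([0.5342, 0.1564, 0.075 ]), [np.float64(0.0007723964146907056), np.float64(0.0007723964146908041)])
skirt [ 0.4701 -0.158   0.058 ] drum [ 0.4701 -0.1558  0.05  ]
```

Emit:
{"api": "move_arm", "payload": {
  "targets": [-1,1.3,2.9,0,0,0,-0.015,-1,2.7,5.8,0,0,0,-0.03,-1,4.1,8.8,0,0,0,-0.045,-1,5.4,11.7,0,0,0,-0.06,-1,6.8,14.6,0,0,0,-0.075,-1,8.1,17.5,0,0,0,-0.09,-1,9.5,20.4,0,0,0,-0.1,-1,10.8,23.4,0,0,0,-0.115]
}}

```text
time: 0.82
ee_pos: [0.3617, -0.3902, 0.2344]
tcp_rot: [3.141, -0.0, -2.872]
wrist_force: [0.7, -0.6, -0.1]
opening: 0.0871
grasp_force: 0.0
```

Emit:
{"api": "move_arm", "payload": {
  "targets": [-1,1.5,3.3,-0.5,0,0,-0.016,-1,3.1,6.6,-1.5,0,0,-0.032,-1,4.6,9.9,-2.7,0,0,-0.048,-1,6.1,13.2,-4,0,0,-0.064,-1,7.7,16.6,-5.2,0,0,-0.08,-1,9.2,20,-6.5,0,0,-0.1,-1,10.5,22.5,-7.2,0,0,-0.11,-1,10.9,23.3,-7.4,0,0,-0.114]
}}

```text
time: 1.48
ee_pos: [0.471, -0.1557, 0.1593]
tcp_rot: [3.141, -0.001, -2.984]
wrist_force: [0.0, 0.3, -0.8]
opening: 0.0875
grasp_force: 0.0
```

```bash
cat >> h.py <<'E'
import cv2
from scipy.spatial.transform import Rotation as Ro
def wproj(o,X):
    c=optics.get_calibration("wrist");M=np.array(c["mount"]);K=np.array(c["intrinsics"])
    T=np.eye(4);T[:3,:3]=Ro.from_euler('xyz',o["tcp_rot"]).as_matrix();T[:3,3]=o["ee_pos"]
    q=np.linalg.inv(T@M)@np.r_[X,1];p=np.array([q[0],-q[1],-q[2]]);r=np.hypot(*p[:2]);th=np.arctan2(r,p[2])
    return K[:2,2]+K[0,0]*th*p[:2]/r
E
python3 - <<'E'
from h import *
from rig import ctrl
o=ctrl.get_obs();print(o['time'],o['ee_pos'],o['tcp_rot'],o['joints'])
i=optics.capture("wrist")[:,:,::-1].copy();cv2.imwrite('pics/w1raw.png',i)
c,s=np.cos(.155),np.sin(.155)
for a,b in((46,0),(38,8),(38,-8),(-38,8),(-38,-8),(0,0)):
    p=wproj(o,[.470+(a*c-b*s)/1e3,-.158+(a*s+b*c)/1e3,.094]);print(a,b,p)
    cv2.circle(i,tuple(int(round(v)) for v in p),2,(0,0,255),-1)
i=cv2.convertScaleAbs(i,alpha=1.5);cv2.imwrite('pics/w1.png',i)
E
```

```text
1.4833 [ 0.47103771 -0.1556673   0.15929522] [ 3.14106551e+00 -1.28619526e-03 -2.98394548e+00] [ 7.74447878e-02  1.30583435e-01 -4.80153296e-01 -5.15135177e-04
 -9.61383952e-01 -1.49029915e+00]
46 0 [274.41193784 279.05099347]
38 8 [285.18392815 269.69901253]
38 -8 [263.61354002 269.66054783]
-38 8 [286.26354398 167.66231981]
-38 -8 [262.34916097 167.6487522 ]
0 0 [274.33597824 221.42526982]
```

View pics/w1.png

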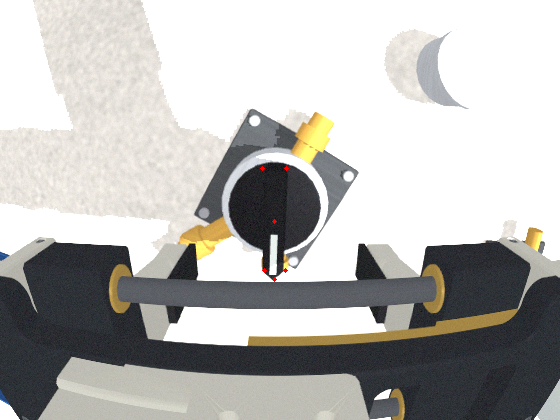

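Run:
```python
import cv2
i=cv2.imread('pics/w1raw.png')[150:290,210:340]
i=cv2.convertScaleAbs(cv2.resize(i,None,fx=4,fy=4,interpolation=2),alpha=3.5);cv2.imwrite('pics/w1c.png',i)
```

```text
(no output)
```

View pics/w1c.png

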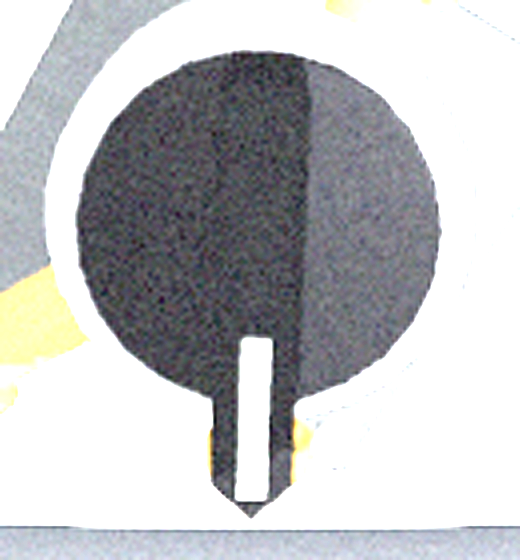

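The bar is within about 1 mm of the estimate, turned about 1.8° further. I'll descend over it.

Emit:
{"api": "move_arm", "payload": {
  "targets": [-1,0,0,-1,0,0,-0.015,-1,0,0,-2.5,0,0,-0.03,-1,0,0,-4,0,0,-0.03,-1,0,0,-5.5,0,0,-0.03,-1,0,0,-7,0,0,-0.03,-1,0,0,-8,0,0,-0.03,-1,0,0,-8.6,0,0,-0.03,-1,0,0,-8.8,0,0,-0.03]
}}

```text
time: 2.2
ee_pos: [0.4692, -0.1596, 0.0714]
tcp_rot: [3.141, -0.002, -3.018]
wrist_force: [0.2, -0.0, -1.0]
opening: 0.0875
grasp_force: 0.0
```

Emit:
{"api": "move_arm", "payload": {
  "targets": [0.3,0,0,0,0,0,0,0.3,0,0,0,0,0,0,0.6,0,0,0,0,0,0,0.6,0,0,0,0,0,0,0.6,0,0,0,0,0,0,0.6,0,0,0,0,0,0,0.6,0,0,0,0,0,0,0.6,0,0,0,0,0,0],
  "squeeze": 15
}}

```text
time: 2.87
ee_pos: [0.4704, -0.1586, 0.0727]
tcp_rot: [-3.142, 0.0, -3.016]
wrist_force: [0.0, -0.6, -0.1]
opening: 0.0398
grasp_force: 0.0
```

Emit:
{"api": "move_arm", "payload": {
  "targets": [1,0,0,0,0,0,0,1,0,0,0,0,0,0,1,0,0,0,0,0,0,1,0,0,0,0,0,0,1,0,0,0,0,0,0,1,0,0,0,0,0,0,1,0,0,0,0,0,0,1,0,0,0,0,0,0],
  "squeeze": 25
}}

```text
time: 3.53
ee_pos: [0.4703, -0.1578, 0.0726]
tcp_rot: [3.141, 0.0, -3.016]
wrist_force: [-0.9, 6.7, 1.8]
opening: 0.0159
grasp_force: 25.0
```

Emit:
{"api": "move_arm", "payload": {
  "targets": [1,0,0,0.2,0,0,0,1,0,0,0.5,0,0,0,1,0,0,0.8,0,0,0,1,0,0,1.1,0,0,0,1,0,0,1.2,0,0,0,1,0,0,1.2,0,0,0,1,0,0,1.2,0,0,0,1,0,0,1.2,0,0,0],
  "squeeze": 35
}}

```text
time: 4.2
ee_pos: [0.4702, -0.1578, 0.0842]
tcp_rot: [3.14, -0.0, -3.016]
wrist_force: [-0.1, 6.3, -1.0]
opening: 0.0156
grasp_force: 35.0
```

Emit:
{"api": "move_arm", "payload": {
  "targets": [1,0,0,0,0,0,-0.07,1,0,0,0,0,0,-0.15,1,0,0,0,0,0,-0.22,1,0,0,0,0,0,-0.22]
}}

```text
time: 4.53
ee_pos: [0.4702, -0.1577, 0.0842]
tcp_rot: [3.14, -0.0, 3.043]
wrist_force: [-0.5, 6.7, -1.9]
opening: 0.0158
grasp_force: 35.0
```

Run:
```python
from h import *
from rig import ctrl
o=ctrl.get_obs();print(o['ee_pos'],o['tcp_rot'],o['wrist_force'],o['wrist_torque'],o['opening'])
i=optics.capture("side")[:,:,::-1][120:240,230:380]
cv2.imwrite('pics/s2.png',cv2.convertScaleAbs(cv2.resize(i,None,fx=4,fy=4,interpolation=2),alpha=1.6))
```

```text
[ 0.47018692 -0.15765172  0.08419791] [ 3.14024441e+00 -3.35847423e-04  3.04256583e+00] [-0.50597579  6.68648396 -1.85057299] [2.58225882e+00 1.44541803e-03 4.44179863e-03] 0.01584587331973963
```

View pics/s2.png

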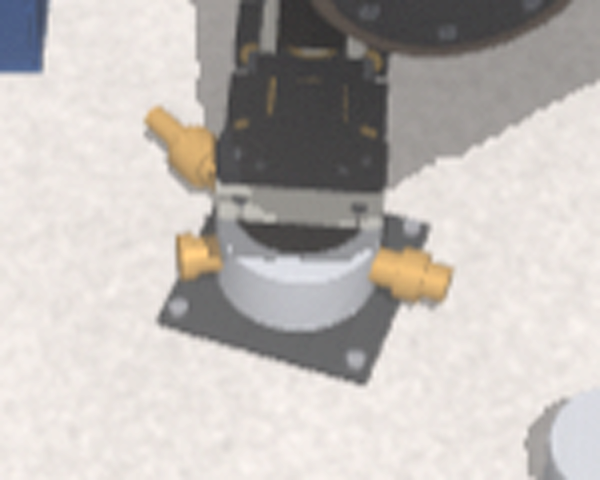

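The skirt has clearly risen off the drum, exposing the bright ring, and the turning torque is small, so the handle is unlocked. I'll continue to 60°.

Emit:
{"api": "move_arm", "payload": {
  "targets": [1,0,0,0,0,0,-0.11,1,0,0,0,0,0,-0.22,1,0,0,0,0,0,-0.33,1,0,0,0,0,0,-0.44,1,0,0,0,0,0,-0.55,1,0,0,0,0,0,-0.66,1,0,0,0,0,0,-0.77,1,0,0,0,0,0,-0.825]
}}

```text
time: 5.25
ee_pos: [0.4704, -0.1573, 0.0842]
tcp_rot: [3.14, -0.001, 2.216]
wrist_force: [0.2, 10.0, -1.6]
opening: 0.0157
grasp_force: 35.0
```

Emit:
{"api": "move_arm", "payload": {
  "targets": [1,0,0,0,0,0,0,1,0,0,0,0,0,0,1,0,0,0,0,0,0]
}}

```text
time: 5.5
ee_pos: [0.4704, -0.1573, 0.0842]
tcp_rot: [3.14, -0.001, 2.222]
wrist_force: [-0.0, 9.3, -0.6]
opening: 0.0159
grasp_force: 35.0
```

Run:
```python
from rig import ctrl
o=ctrl.get_obs();print(o['time'],o['ee_pos'],o['tcp_rot'],o['wrist_force'],o['wrist_torque'],o['opening'],o['joints'])
```

```text
5.5 [ 0.47040162 -0.15725451  0.08418346] [ 3.14029525e+00 -1.35467196e-03  2.22189308e+00] [-0.02498287  9.34988342 -0.56978718] [ 3.51354277 -0.0363179  -0.06496506] 0.015928502406979232 [ 0.07294023  0.22327935 -0.57154058 -0.00263295 -0.7756319  -2.56155746]
```

Emit:
{"api": "move_arm", "payload": {
  "targets": [1,0,0.05,-0.2,0,0,0,1,0,0.05,-0.5,0,0,0,1,0,0.05,-0.8,0,0,0,1,0,0.05,-1.1,0,0,0,1,0,0.05,-1.3,0,0,0,1,0,0.05,-1.4,0,0,0,1,0,0.05,-1.4,0,0,0]
}}

```text
time: 6.08
ee_pos: [0.4706, -0.1573, 0.0723]
tcp_rot: [3.141, -0.0, 2.223]
wrist_force: [-8.2, 11.5, 22.5]
opening: 0.0158
grasp_force: 35.0
```

Fully down: z is back at the grip height and it pushes on a hard stop. I'll ease off, release and rise.

Emit:
{"api": "move_arm", "payload": {
  "targets": [1,0,0,0.1,0,0,0,0.4,0,0,0.1,0,0,0,-0.2,0,0,0.1,0,0,0,-0.6,0,0,0.1,0,0,0,-1,0,0,0.1,0,0,0,-1,0,0,0.1,0,0,0,-1,0,0,0.1,0,0,0,-1,0,0,0.1,0,0,0]
}}

```text
time: 6.75
ee_pos: [0.4703, -0.1582, 0.0714]
tcp_rot: [-3.141, -0.0, 2.222]
wrist_force: [-0.2, 0.9, 0.1]
opening: 0.0569
grasp_force: 0.0
```

Emit:
{"api": "move_arm", "payload": {
  "targets": [-1,0,0,0.2,0,0,0,-1,0,0,0.5,0,0,0,-1,0,0,1.5,0,0,0,-1,0,0,3,0,0,0,-1,0,0,5,0,0,0,-1,0,0,7,0,0,0,-1,0,0,9,0,0,0,-1,0,0,11,0,0,0]
}}

```text
time: 7.42
ee_pos: [0.4702, -0.1582, 0.1829]
tcp_rot: [3.141, 0.0, 2.222]
wrist_force: [0.4, -0.3, -0.1]
opening: 0.0877
grasp_force: 0.0
```

Run:
```python
from h import *
from rig import ctrl
o=ctrl.get_obs();print(o['time'],o['ee_pos'],o['opening'],o['wrist_force'])
i=optics.capture("wrist")[:,:,::-1]
a=.125-1.047
for nm,r,aa,z in(('nose',.046,a,.094),('axis',0,a,.094),('nose if up',.046,a,.106)): print(nm,wproj(o,[.470+r*np.cos(aa),-.158+r*np.sin(aa),z]))
cv2.imwrite('pics/w3.png',cv2.convertScaleAbs(cv2.resize(i[110:310,160:400],None,fx=2.5,fy=2.5,interpolation=2),alpha=2.5))
```

```text
7.4167 [ 0.47019418 -0.15815607  0.18290086] 0.08765770777228486 [ 0.36965244 -0.28077171 -0.10996628]
nose [275.54681973 265.99101357]
axis [275.56773181 212.57266661]
nose if up [275.50381843 272.91621782]
```

View pics/w3.png

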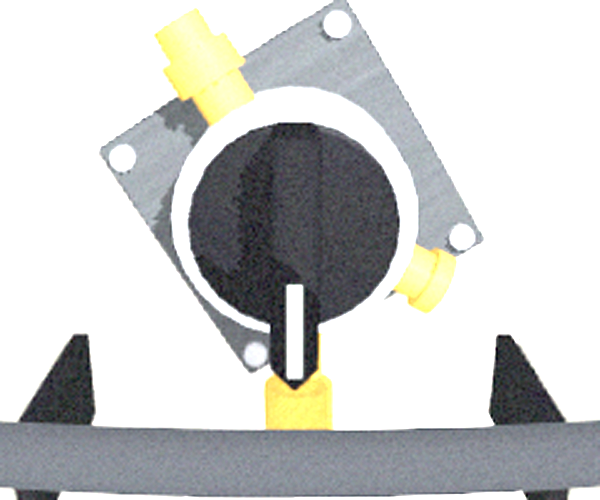

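The nose is at pixel (277.6, 265.6). The fully-down prediction is (275.5, 266.0), and it stands over the long outlet with the gripper clear.

```bash
python3 -c "
from rig import job
print(job.close_job())"
```

```text
the job is handed in; nothing more can be done
None
```

I pulled the valve handle up, turned it 60° clockwise over the long outlet, pushed it fully down and let go. The last wrist picture shows it down and in place with the gripper clear. The arm never went near the regulator knob, and the job was handed in at about 7.5 s; no verdict came back.

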